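# Seat the timer rose on a washer control panel

### The job

On the washer control panel, use a fingertip to turn the round timer rose until the notch in its rim stands over the steel lug on the panel, then press the rose straight down until it is fully home on the panel. Do not lift or pull up the rose, and leave the loose knob, the bottle, the cup and the screwdriver where they are. Finish with the hand clear of everything.

Things in the scene. Friction and masses are not known exactly. Their poses are not given: they have to be found in the camera images.
- rose_turn (a joint): angle (rad) of the timer rose about its upright axis, growing counter-clockwise seen from above, free to turn without end either way; 0 (or a whole turn, 2 pi) is where the notch is exactly over the lug; it starts at least 0.7 rad from that. It turns stiffly (0.12 N m of friction), stays where it is left, and is easily turned by pushing sideways on its rib.
- rose_seat (a joint): how far (m) the rose has been pressed down: 0 at the start, when its underside stands 11 mm above the panel face; 0.010 fully home. It is a snug push fit that takes about 6 N and stays where it is left. Unless the notch is over the lug it stops on the lug after about 0.002. Pulled up, it reads below 0.
- rose_hub (a point): centre of the flat top of the rose's hub, on the axis of turning. The rose is a white plastic disc, 110 mm across and 8 mm thick, face up on the panel. The hub is a boss 30 mm across that rises 12 mm above the rose's top face, level with the top of the rib, and is a good place to press.
- rose_rib (a point): top of the rose's one straight radial rib, on its centre line, 36 mm from the axis. The rib is 6 mm thick, 12 mm tall above the rose's top face, and runs from the hub out to 48 mm from the axis, on the side exactly opposite the notch.
- rose_notch (a point): middle of the square notch in the rose's rim, level with the rose's top face, 49 mm from the axis. The notch is 12 mm wide and is cut from the rim (55 mm) in to 41 mm from the axis, through the full thickness.
- lug_top (a point): top of the steel locating lug, on its centre line, 49 mm from the rose's axis. The lug is a bar 7 mm wide and 9 mm high fixed to the panel, radial to the rose, from 43 to 66 mm from its axis, so its outer end always shows beyond the rim. It starts 2 mm below the rose's underside; with the rose home, its top is level with the rose's top face.
- panel: the washer's control panel, fixed face up on the counter: a white box 200 mm (x) by 360 mm (y), its grey face 62 mm above the counter. Origin at the centre of its underside; x points away from the robot, y left, turned by up to 0.5 rad. The rose's axis is at x = 0, y = -85 mm, the lug on the +x side of it. White keys 7 mm high and a coin slot plate 5 mm high are on the other half.
- knob_mid (a point): centre of the loose black timer knob (48 mm across, 30 mm tall), which stands on the panel's other half. Leave alone.
- bottle_mid (a point): centre of a loose detergent bottle, 72 mm across and 210 mm tall, on the counter beyond the panel's left end. Leave alone.
- cup_mid (a point): centre of a loose measuring cup, 68 mm across and 60 mm tall, on the counter beyond the panel's right end. Leave alone.
- driver_grip (a point): middle of the handle of a loose screwdriver, lying on the counter between the robot and the panel. Leave alone.

How it is judged:
By the outcome, as a careful person would: the job done as asked, in the order asked, and still so for the second after the job is handed in, with the robot touching nothing.
It also fails if it takes over 54 s, if anything falls off the work surface, if the arm or the gripper's body presses on something with over 40 N, if the wrist force passes 120 N, or if a joint passes its speed limit or range.

### The arm

A 7-joint arm with a two-finger parallel gripper is mounted at the origin on the work surface. World frame = base frame: x ahead of the robot, y to its left, z up, the work surface at z = 0. Lengths are in m, angles in rad, forces in N, time in s.
With the tool pointing down it reaches from about 0.4 to 0.85 m from the base axis. Payload 4.5 kg.
Tool frame: the origin (TCP) lies midway between the tips of the shut fingers; the grasp point (between the pads) lies 19 mm behind it; z points along the fingers, y is the line along which they close (so a half turn about z gives the same grasp; the last joint's range is limited). The gripper opens to 88 mm and grips with 3 to 60 N. Pads are 18 mm wide; open, the fingers measure 123 mm over their backs; the gripper's body (75 mm by 187 mm) begins 45 mm behind the grasp point.
Start: joints at [1.271, 0.689, -0.195, 1.565, 0.157, 0.902, -0.215], TCP at [0.205, -0.591, 0.239] pointing down, gripper open.
Joint ranges: [-3.01, 3.01], [-0.46, 2.08], [-1.47, 1.51], [0.13, 2.56], [-1, 4.14], [0.04, 2.09], [-2.66, 2.66]. Speed limits (rad/s): [2.57, 2.57, 3.14, 3.14, 3.14, 3.14, 3.14].

### API

Orientations are given as a unit quaternion [x, y, z, w].
In Python, from plant import r, eyes, finish_job gives the robot as it stands. The module is installed in compiled form; this text tells all that it offers.
- The arm moves only by the tool move_arm, never from a script. Its argument "motion" is a list of rows, each a list of 7 numbers: the shift along the tool's x, y, z in mm, then the turn, a rotation vector about the tool's x, y, z in degrees, then the closure, from 0 (fully open) to 1 (shut). A call has 1 to 5 rows; each row is the pose to reach, as a shift and turn from the pose commanded when the call began, along the tool's axes at that moment; what a row does not reach only later rows make up. A row lasts 1/8 s, in which the tool goes at most 62.5 mm and 10.7 degrees, less where a joint would pass 70% of its speed; a pose out of reach is approached as far as the arm can. A call with a gripper value outside its range is refused whole. The fingers move at their own pace and stop on an object; "newtons" is the grip in N (left out, the last holds). Time passes only in rows, so rows that repeat a pose let the fingers close. It gives the time, the measured TCP pose, the force, the opening and the grip force at its end, in the units of the state.
- r.get_state(): the state, without advancing time (a new reading comes with each control period).
- eyes.snapshot(name): name is "scene" or "top" or "wrist"; returns a dict with "frame" (384x512x3 uint8, red, green, blue), "z_map" (384x512 float32, m along the optical axis (not along the pixel's ray), 0 where there is no reading), "intrinsics" (3x3 intrinsics, pixels), "dist" ([k1, k2, p1, p2, k3] as OpenCV has them; the pictures are not rectified), "world_to_cam" (4x4, takes a point from world to camera coordinates). Camera axes: x right, y down, z forward; pixel columns grow to the right and rows downward; lengths in m; the calibration is good to about 2 mm. A picture is of the moment at which its call begins.
- finish_job(): hands the job in; it is judged then, once.
The state is a dict: "clock": time; "q": joint angles; "qd": joint speeds; "joint_torque": joint torques, N m; "tool_pos": TCP position; "eef_rot": TCP orientation; "contact_force": force on the tool from outside, world axes, zero at the start; "moment": the same for the moment, N m; "opening": opening from 0.0 (shut) to 1.0 (fully open); "finger_force": force on a finger pad.
Only numpy, scipy, OpenCV 4.12 (cv2) and the standard library are available. Lean on these libraries where they do the work, as an engineer would, in place of code of your own. Each camera call takes 0.05 s, during which the arm holds its last target. There are 200 camera calls.

## Working session

There is one attempt and no reset: what is moved stays moved. The work goes in short steps, Python scripts to look and compute and a tool call to move; the robot and the scene stay as the last step left them, time stands still between calls to the robot, and variables do not carry over. Pictures are saved under pics/ and viewed, at most 10 in all, crops included, and the job is handed in when it is done.

Besides the shell and the picture viewer there is one more tool, called after "Call:" by a JSON object that holds its "api" and its "payload", one argument or row to a line. move_arm: Moves the arm, as the interface text tells. Its arguments: {"type":"object","properties":{"motion":{"type":"array","items":{"type":"array","items":{"type":"number"}}},"newtons":{"type":"number"}},"required":["motion"]}

```bash
mkdir -p pics; cat > h.py <<'E'
import numpy as np, cv2
from plant import r, eyes, finish_job
def snap(n):
    s=eyes.snapshot(n); s['K']=np.array(s['intrinsics']);s['D']=np.array(s['dist']);s['T']=np.array(s['world_to_cam']);return s
def save(s,f): cv2.imwrite('pics/'+f,cv2.cvtColor(s['frame'],cv2.COLOR_RGB2BGR))
def ray(s,px,z):
    """pixels -> world points on plane z"""
    p=cv2.undistortPoints(np.array(px,float).reshape(-1,1,2),s['K'],s['D']).reshape(-1,2)
    R=s['T'][:3,:3];t=s['T'][:3,3];o=-R.T@t
    d=np.c_[p,np.ones(len(p))]@R
    return o+d*((z-o[2])/d[:,2])[:,None]
def proj(s,P):
    return cv2.projectPoints(np.array(P,float).reshape(-1,3),cv2.Rodrigues(s['T'][:3,:3])[0],s['T'][:3,3],s['K'],s['D'])[0].reshape(-1,2)
def cloud(s):
    h,w=s['z_map'].shape;v,u=np.mgrid[:h,:w]
    p=cv2.undistortPoints(np.stack([u,v],-1).astype(float).reshape(-1,1,2),s['K'],s['D']).reshape(-1,2)
    c=np.c_[p,np.ones(len(p))]*s['z_map'].reshape(-1,1)
    return ((c-s['T'][:3,3])@s['T'][:3,:3]).reshape(h,w,3)
E
python3 - <<'E'
from h import *
a=snap('scene');b=snap('top');save(a,'scene.png');save(b,'top.png')
for s in(a,b): print(s['K'],s['D'],-s['T'][:3,:3].T@s['T'][:3,3])
print(r.get_state())
E
```

```text
[[422.99796788   0.         250.86181829]
 [  0.         422.99796788 187.61469154]
 [  0.           0.           1.        ]] [-0.02010918  0.          0.          0.          0.        ] [1.14611534 0.29664239 0.96315336]
[[381.04986697   0.         251.63390867]
 [  0.         381.04986697 180.47134818]
 [  0.           0.           1.        ]] [0.00130948 0.         0.         0.         0.        ] [0.45579849 0.0996798  1.12240902]
{'clock': 0.1, 'q': array([ 1.2708153 ,  0.68985894, -0.19451527,  1.56621039,  0.15733481,
        0.90250782, -0.21511056]), 'qd': array([ 4.89812387e-04, -1.11240845e-03, -4.42187697e-05, -4.21752416e-03,
        1.35829768e-03, -7.02285062e-04, -7.14023666e-04]), 'joint_torque': array([-2.69597302e-03, -5.28505683e+01, -1.27112199e+00, -1.53838205e+01,
       -5.24649164e-02,  1.97133893e-03,  6.01982651e-05]), 'tool_pos': array([ 0.20452886, -0.59000491,  0.23802371]), 'eef_rot': array([ 9.86099116e-01,  1.66156255e-01, -2.05751786e-04, -7.68390875e-04]), 'contact_force': array([-1.40775271, -0.10364458,  0.21493101]), 'moment': array([-0.06641287, -0.01328109, -0.04585893]), 'finger_force': 0.0, 'opening': 1.0049221581831864}
```

View pics/top.png

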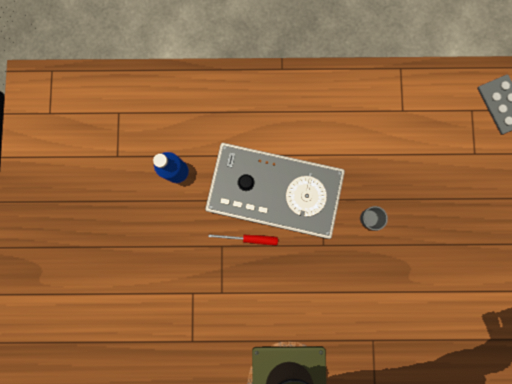

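View pics/scene.png

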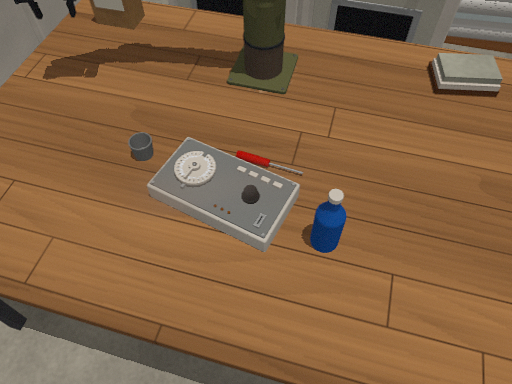

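The top view shows the panel with the rose near (306,196), the knob at (246,183), the cup at (374,218) and the screwdriver at (245,239). The scene view shows the rose at (195,168). I'll enlarge both and measure.

```bash
python3 - <<'E'
from h import *
b=snap('top');a=snap('scene')
def crop(s,x,y,w,h,k): return cv2.resize(cv2.cvtColor(s['frame'],cv2.COLOR_RGB2BGR)[y:y+h,x:x+w],None,fx=k,fy=k,interpolation=cv2.INTER_CUBIC)
cv2.imwrite('pics/c.png',np.hstack([crop(b,280,170,52,52,7.5),crop(a,168,142,52,52,7.5)]))
for n,s in(('t',b),('s',a)):
    f=s['frame'].astype(int)
    C=cloud(s);z=C[...,2]
    m=((z>.045)&(z<.11)&(C[...,0]>.3)&(C[...,0]<.65)&(abs(C[...,1]+.01)<.28)).astype(np.uint8)
    print(m.sum())
    c=max(cv2.findContours(m,0,1)[0],key=cv2.contourArea)
    pts=C[...,:2][m>0]
    rc=cv2.minAreaRect((ray(s,c.reshape(-1,2),.062)[:,:2]*1000).astype(np.float32)); print(n,rc, cv2.boxPoints(rc))
    # rose disc: white, round
    w=((f.min(2)>190)).astype(np.uint8)
    for c in cv2.findContours(w,0,1)[0]:
        if cv2.contourArea(c)>300:
            p=(ray(s,c.reshape(-1,2),.081)[:,:2]*1000).astype(np.float32)
            print('white',cv2.contourArea(c),cv2.boundingRect(c),cv2.fitEllipse(p),cv2.minEnclosingCircle(p))
E
```

```text
8964
t ((540.89697265625, 37.45057678222656), (356.09686279296875, 198.10922241210938), 76.99505615234375) [[ 404.31592 -113.74025]
 [ 597.34375 -158.3218 ]
 [ 677.478    188.6414 ]
 [ 484.4502   233.22295]]
white 1137.0 (286, 176, 40, 40) ((523.8973999023438, -46.793861389160156), (102.21681213378906, 106.86197662353516), 161.35406494140625) ((522.4899291992188, -46.52173614501953), 54.263206481933594)
8341
s ((550.633544921875, 36.14833068847656), (358.70098876953125, 202.5229949951172), 76.93952178955078) [[ 411.46194 -115.67972]
 [ 608.7461  -161.44574]
 [ 689.8052   187.97638]
 [ 492.521    233.7424 ]]
```

View pics/c.png

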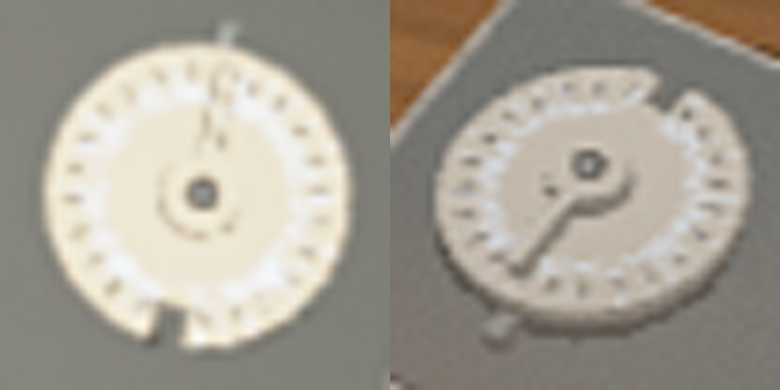

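The left crop (top view) shows the lug at (229,32), the notch at (168,323) and the rib running up from the hub at (203,193), almost towards the lug. The right crop (scene view) agrees, with the notch at (665,95) and the rib end at (520,268).

```bash
python3 - <<'E'
from h import *
b=snap('top');a=snap('scene')
px=lambda o,c:[o[0]+(c[0]+.5)/7.5-.5,o[1]+(c[1]+.5)/7.5-.5]
T=lambda c,z:ray(b,px((280,170),c),z)[0]*1000
S=lambda c,z:ray(a,px((168,142),c),(z))[0]*1000
ax=np.array([522,-46,0])
for n,p in [('hubT',T((203,193),.093)),('notchT',T((168,323),.081)),('lugT',T((229,30),.071)),('hubS',S((589,165-0)if 0 else(589-390,165),.093)),('notchS',S((665-390,97),.081)),('ribS',S((520-390,268),.093)),('lugS',S((500-390,327),.071))]:
    d=p-ax; print(n,p.round(1),np.hypot(*d[:2]).round(1),np.degrees(np.arctan2(d[1],d[0])).round(1))
# mask-based notch in top view: sample rim ring at r=48
for s,n in((b,'T'),(a,'S')):
  for cx,cy in((522,-46),(524,-47)):
    th=np.radians(np.arange(0,360,3));P=np.c_[(cx+47.5*np.cos(th))/1e3,(cy+47.5*np.sin(th))/1e3,0*th+.081]
    q=proj(s,P).astype(np.float32);g=cv2.remap(s['frame'].mean(2).astype(np.float32),q[:,:1],q[:,1:],1).ravel()
    i=int(g.argmin());idx=np.arange(i-4,i+5)%120;w=np.clip(np.median(g)-15-g[idx],0,None);print(n,cx,((w*(np.arange(i-4,i+5)*3)).sum()/w.sum()).round(1))
E
```

```text
hubT [522.6 -47.   93. ] 1.2 -57.8
notchT [476.3 -35.   81. ] 47.0 166.5
lugT [584.5 -61.1  71. ] 64.3 -13.6
hubS [523.5 -48.2  93. ] 2.6 -55.6
notchS [478.1 -37.4  81. ] 44.7 168.9
ribS [572.1 -55.3  93. ] 51.0 -10.5
lugS [583.4 -61.7  71. ] 63.3 -14.3
T 522 167.0
T 524 166.3
S 522 168.8
S 524 168.5
```

The axis is at about (523,-47) mm and the rose_turn is about 180°. My plan is to straddle the rib with the nearly shut fingertips, tool x radial, and sweep counter-clockwise.

Call:
{"api": "move_arm", "payload": {
  "motion": [
    [40,-31,0,0,0,4,0.84],
    [87,-67,0,0,0,9,0.84],
    [134,-103,0,0,0,14,0.84],
    [181,-139,0,0,0,19,0.84],
    [221,-170,0,0,0,24,0.84]
  ]
}}

```text
clock: 0.92
tool_pos: [0.3593, -0.3554, 0.2389]
eef_rot: [0.999, -0.043, 0.0, -0.0]
contact_force: [-0.1, 0.1, 0.0]
opening: 0.457
finger_force: 0.0
```

Call:
{"api": "move_arm", "payload": {
  "motion": [
    [0,0,0,0,0,0,0.84]
  ]
}}

```text
clock: 1.05
tool_pos: [0.3612, -0.3531, 0.2389]
eef_rot: [0.999, -0.038, 0.001, -0.001]
contact_force: [-0.4, -0.3, 1.1]
opening: 0.342
finger_force: 0.0
```

Call:
{"api": "move_arm", "payload": {
  "motion": [
    [22,-40,0,0,0,2,0.84],
    [48,-90,0,0,0,4,0.84],
    [75,-140,0,0,0,6,0.84],
    [102,-190,0,0,0,8,0.84],
    [129,-240,0,0,0,8,0.84]
  ]
}}

```text
clock: 1.68
tool_pos: [0.5077, -0.1293, 0.2388]
eef_rot: [0.994, -0.113, 0.0, 0.001]
contact_force: [1.8, 0.8, 0.5]
opening: 0.159
finger_force: 0.0
```

Call:
{"api": "move_arm", "payload": {
  "motion": [
    [22,-40,0,0,0,0,0.84],
    [40,-74,0,0,0,0,0.84],
    [40,-74,0,0,0,0,0.84],
    [40,-74,0,0,0,0,0.84]
  ]
}}

```text
clock: 2.17
tool_pos: [0.5616, -0.068, 0.2385]
eef_rot: [0.994, -0.113, -0.0, 0.001]
contact_force: [-0.5, -0.8, 0.7]
opening: 0.162
finger_force: 0.0
```

```bash
python3 - <<'E'
from h import *
s=snap('wrist');save(s,'w1.png');st=r.get_state();print(st['tool_pos'],st['q'],2*np.degrees(np.arctan2(st['eef_rot'][1],st['eef_rot'][0])))
C=cloud(s);z=C[...,2]
d=np.hypot(C[...,0]-.523,C[...,1]+.047)
m=(z>.088)&(z<.1)&(d<.055)
p=C[m];dd=d[m];print(m.sum())
h=p[dd<.012]; print('hub',h.mean(0)); q=p[dd>.022];print('rib',q.mean(0),dd.max(),np.degrees(np.arctan2(q[:,1].mean()+.047,q[:,0].mean()-.523)))
m=(z>.076)&(z<.1)&(d<.07);c=max(cv2.findContours(m.astype(np.uint8),0,1)[0],key=cv2.contourArea)
print(cv2.minEnclosingCircle((ray(s,c.reshape(-1,2),.081)[:,:2]*1000).astype(np.float32)), np.median(z[m&(d<.05)&(d>.02)]))
E
```

```text
[ 0.56135859 -0.06839153  0.23863926] [ 0.01137197  0.60782139  0.0458018   1.75575062 -0.03511576  0.779782
 -1.7242281 ] -13.029627942107188
1000
hub [ 0.52320844 -0.04704617  0.09264646]
rib [ 0.55738754 -0.05552188  0.09245112] 0.04766490483154534 -13.918555698279834
((523.803955078125, -47.264644622802734), 55.03296661376953) 0.08054053260091748
```

View pics/w1.png

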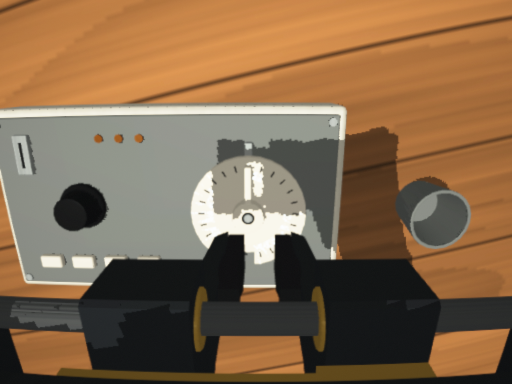

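The wrist view shows the lug (248,148), rib (248,180) and hub (248,218) in line, with the hub top at (523.2,-47.0,92.6) mm as expected. I'm moving over the rib and down.

Call:
{"api": "move_arm", "payload": {
  "motion": [
    [-4,-6,30,0,0,0.5,0.84],
    [-8,-12,75,0,0,0.5,0.84],
    [-8,-12,115,0,0,0.5,0.84],
    [-8,-12,130,0,0,0.5,0.84],
    [-8,-12,130,0,0,0.5,0.84]
  ]
}}

```text
clock: 2.85
tool_pos: [0.5567, -0.0538, 0.1085]
eef_rot: [0.993, -0.117, -0.001, 0.0]
contact_force: [0.1, 0.4, 0.2]
opening: 0.157
finger_force: 0.0
```

Call:
{"api": "move_arm", "payload": {
  "motion": [
    [0,0,0,0,0,0,0.84],
    [0,0,0,0,0,0,0.84]
  ]
}}

```text
clock: 3.1
tool_pos: [0.5582, -0.0529, 0.1101]
eef_rot: [0.993, -0.117, 0.001, -0.0]
contact_force: [-1.1, 0.6, 0.2]
opening: 0.16
finger_force: 0.0
```

Call:
{"api": "move_arm", "payload": {
  "motion": [
    [-1,1,8,0,0,0,0.84],
    [-1,1,16,0,0,0,0.84],
    [-1,1,23,0,0,0,0.84],
    [-1,1,23,0,0,0,0.84]
  ]
}}

```text
clock: 3.6
tool_pos: [0.5554, -0.0533, 0.0849]
eef_rot: [0.993, -0.116, -0.001, 0.0]
contact_force: [0.1, 0.2, -0.2]
opening: 0.162
finger_force: 0.0
```

```bash
python3 - <<'E'
from h import *
s=snap('wrist');st=r.get_state();print(st['tool_pos'],st['contact_force'],st['opening'])
im=cv2.cvtColor(s['frame'],cv2.COLOR_RGB2BGR)[120:360,120:380];cv2.imwrite('pics/w2.png',cv2.resize(im,None,fx=2.4,fy=2.4))
# tool-frame pixel motion check: row i of sweep, shifts in start tool axes for rib rotation phi ccw, r=34
for ph in (10,20,30,40,50):
    a=np.radians(ph);print(ph,(34*(np.cos(a)-1)).round(1),(-34*np.sin(a)).round(1),-ph)
E
```

```text
[ 0.55571971 -0.0533215   0.0852295 ] [0.45196558 0.79571084 0.01068572] 0.16150428572313894
10 -0.5 -5.9 -10
20 -2.1 -11.6 -20
30 -4.6 -17.0 -30
40 -8.0 -21.9 -40
50 -12.1 -26.0 -50
```

View pics/w2.png

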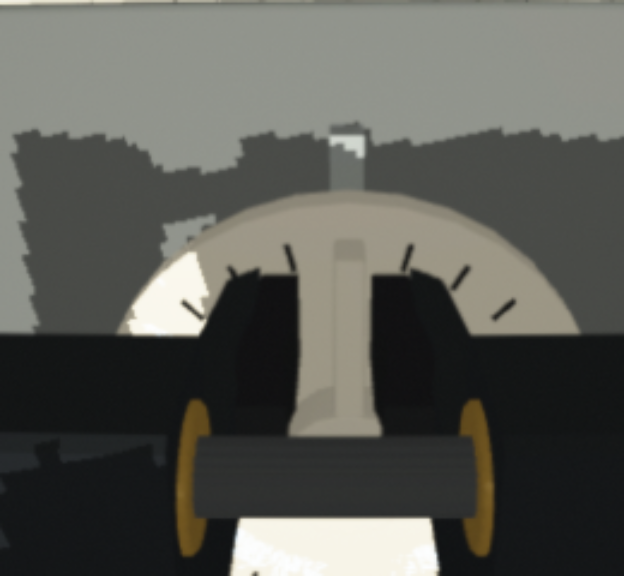

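The rib stands between the fingers, nearly touching the right finger, which is the pushing one for counter-clockwise. Nothing has moved yet, so I'll start the sweep.

Call:
{"api": "move_arm", "payload": {
  "motion": [
    [-0.3,-4.7,0,0,0,-8,0.84],
    [-1.3,-9.4,0,0,0,-16,0.84],
    [-2.9,-13.8,0,0,0,-24,0.84],
    [-5.2,-18.0,0,0,0,-32,0.84],
    [-8.0,-21.9,0,0,0,-40,0.84]
  ]
}}

```text
clock: 4.28
tool_pos: [0.5523, -0.0325, 0.0856]
eef_rot: [0.973, 0.232, -0.001, 0.001]
contact_force: [-0.6, -3.6, -2.0]
opening: 0.163
finger_force: 1.6
```

```bash
python3 - <<'E'
from h import *
st=r.get_state();p=st['tool_pos']*1000;print(p,st['contact_force'],st['moment'],st['q'][6]);h=2*np.degrees(np.arctan2(st['eef_rot'][1],st['eef_rot'][0]));d=p-[523.3,-47,0]
print('heading',h,'azimuth',np.degrees(np.arctan2(d[1],d[0])),np.hypot(d[0],d[1]))
E
```

```text
[552.29244252 -32.45894163  85.58599828] [-0.59921255 -3.64097196 -1.97835039] [-0.83984569  0.16581739  0.00905215] -1.352643884729297
heading 26.772208929793813 azimuth 26.635894130883166 32.43461270810717
```

Call:
{"api": "move_arm", "payload": {
  "motion": [
    [-0.3,-4.7,0.5,0,0,-8,0.84],
    [-1.3,-9.4,0.5,0,0,-16,0.84],
    [-2.9,-13.8,0.5,0,0,-24,0.84],
    [-5.2,-18.0,0.5,0,0,-32,0.84],
    [-8.0,-21.9,0.5,0,0,-40,0.84]
  ]
}}

```text
clock: 4.9
tool_pos: [0.537, -0.0163, 0.0855]
eef_rot: [0.835, 0.55, -0.0, 0.002]
contact_force: [1.9, -3.2, 0.0]
opening: 0.164
finger_force: 1.5
```

Call:
{"api": "move_arm", "payload": {
  "motion": [
    [-0.3,-4.7,0,0,0,-8,0.84],
    [-1.3,-9.4,0,0,0,-16,0.84],
    [-2.9,-13.8,0,0,0,-24,0.84],
    [-5.2,-18.0,0,0,0,-32,0.84],
    [-8.0,-21.9,0,0,0,-40,0.84]
  ]
}}

```text
clock: 5.52
tool_pos: [0.515, -0.0138, 0.0857]
eef_rot: [0.596, 0.803, 0.001, 0.002]
contact_force: [2.7, -2.1, -0.3]
opening: 0.158
finger_force: 1.5
```

Call:
{"api": "move_arm", "payload": {
  "motion": [
    [-0.3,-4.7,0,0,0,-8,0.84],
    [-1.3,-9.4,0,0,0,-16,0.84],
    [-2.9,-13.8,0,0,0,-24,0.84],
    [-5.2,-18.0,0,0,0,-32,0.84],
    [-8.0,-21.9,0,0,0,-40,0.84]
  ]
}}

```text
clock: 6.15
tool_pos: [0.4963, -0.0259, 0.0858]
eef_rot: [0.285, 0.959, 0.002, 0.002]
contact_force: [2.7, 2.6, -0.7]
opening: 0.157
finger_force: 1.6
```

```bash
cat > m.py <<'E'
from h import *
st=r.get_state();p=st['tool_pos']*1000;print(p,st['contact_force'],st['q'][6]);h=2*np.degrees(np.arctan2(st['eef_rot'][1],st['eef_rot'][0]));d=p-[523.3,-47,0]
print('heading',h,'azimuth',np.degrees(np.arctan2(d[1],d[0])),np.hypot(d[0],d[1]))
import sys
s=snap(sys.argv[1]);cx,cy=523.3,-47
for rr in(44,46,48,50):
    th=np.radians(np.arange(-60,60,1));P=np.c_[(cx+rr*np.cos(th))/1e3,(cy+rr*np.sin(th))/1e3,0*th+.081]
    q=proj(s,P).astype(np.float32);g=cv2.remap(s['frame'].mean(2).astype(np.float32),q[:,:1],q[:,1:],1).ravel()
    print(rr,g[::3].astype(int))
x0,y0=proj(s,[[.523,-.047,.081]])[0].astype(int)
k=max(30,int(.075*s['K'][0,0]/(s['T'][2]@[.523,-.047,.081,1])))
im=cv2.cvtColor(s['frame'],cv2.COLOR_RGB2BGR)[max(0,y0-k):y0+k,max(0,x0-k):x0+k]
cv2.imwrite('pics/'+sys.argv[2],cv2.resize(im,None,fx=560/max(im.shape),fy=560/max(im.shape),interpolation=cv2.INTER_CUBIC))
E
python3 m.py scene s3.png
```

```text
[496.33318342 -25.88960094  85.7692698 ] [ 2.70753296  2.63690469 -0.72382591] -0.0030704404211543486
heading 146.89395247169736 azimuth 141.94513949889978 34.24701658561792
44 [174 176 174 151 130 103  98 127 183 185 175 182 188 185 164 154 178 184
 178 165 166 181 184 187 167 161 175 188 183 154 170 191 191 181 156 130
 173 187 186 162]
46 [142 169 178 148 128 103  74 117 183 162 160 181 187 180 155 155 177 185
 182 171 174 183 184 185 173 167 178 187 180 155 166 194 190 185 170 161
 175 188 187 158]
48 [145 184 180 153 134 103  85 135 171 162 168 185 187 187 170 166 179 186
 186 178 179 184 185 185 183 183 187 190 185 174 179 195 190 185 177 177
 183 188 177 148]
50 [172 197 181 154 128  99  92 130 180 182 186 185 187 189 184 178 188 188
 186 184 184 186 186 186 185 186 188 191 188 185 188 197 190 185 187 187
 186 190 163 134]
```

View pics/s3.png

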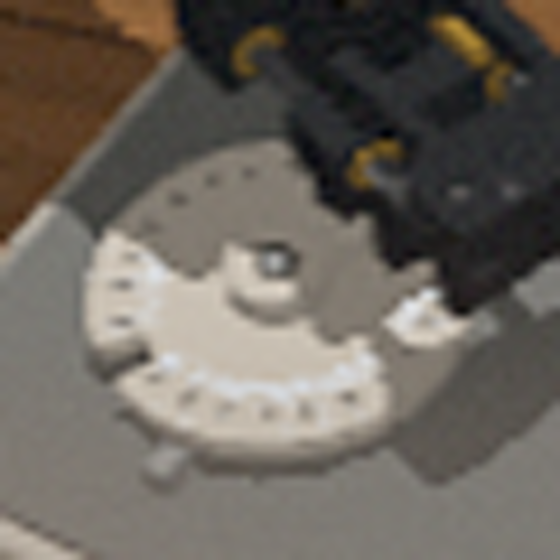

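In the scene view the notch is at (122,360) and the lug at (165,462). That puts the notch at about -43.5° against the lug's -13.5°, so about 30° remains.

Call:
{"api": "move_arm", "payload": {
  "motion": [
    [-0.3,-4.1,0,0,0,-7,0.84],
    [-1.0,-8.2,0,0,0,-14,0.84],
    [-2.3,-12.2,0,0,0,-21,0.84],
    [-3.5,-15,0,0,0,-26,0.84],
    [-3.5,-15,0,0,0,-26,0.84]
  ]
}}

```text
clock: 6.82
tool_pos: [0.4891, -0.0405, 0.0854]
eef_rot: [0.065, 0.998, 0.001, 0.0]
contact_force: [-0.3, 2.4, 1.6]
opening: 0.163
finger_force: 1.1
```

```bash
cat >> m.py <<'E'
if 1:
    C=cloud(s);d=np.hypot(C[...,0]-.5233,C[...,1]+.047);z=C[...,2]
    a=np.degrees(np.arctan2(C[...,1]+.047,C[...,0]-.5233))
    m=(d>.043)&(d<.053)&(abs(a)<60)
    for b in range(-54,40,3):
        k=m&(abs(a-b)<1.5);print(b,k.sum(),(np.median(z[k])*1e3).round(1) if k.any() else '',end='; ')
E
python3 m.py scene s4.png
```

```text
[489.08254819 -40.53419025  85.40412302] [-0.3344098   2.35789855  1.61324344] 0.3870694234440824
heading 172.4937110500792 azimuth 169.2994258825636 34.8229910261048
44 [190 202 207 178 178 191 196 191 159 170 187 166 141 122 114 118 152 184
 180 176 185 188 186 162 169 185 190 179 163 178 189 187 192 178 159 173
 201 193 173 159]
46 [183 196 194 168 175 186 192 179 149 154 176 163 133 112  91 104 150 183
 179 174 184 186 187 170 172 187 189 178 161 173 186 185 192 191 182 186
 201 194 173 173]
48 [187 192 190 180 186 187 188 181 164 161 176 164 133 109  87  90 143 185
 172 177 188 194 193 185 188 195 190 183 181 185 187 185 188 188 184 188
 193 190 181 183]
50 [188 190 194 192 188 188 189 190 187 181 191 164 134 109  87 108 162 186
 189 187 190 196 192 187 188 197 192 186 187 189 187 185 189 189 186 188
 189 187 184 191]
-54 4 80.0; -51 3 80.7; -48 2 81.2; -45 4 80.1; -42 1 82.0; -39 2 81.3; -36 6 70.6; -33 6 80.1; -30 9 63.5; -27 6 76.4; -24 0 ; -21 0 ; -18 1 69.8; -15 1 60.1; -12 5 77.2; -9 2 72.7; -6 5 79.6; -3 6 77.2; 0 7 80.3; 3 6 80.0; 6 4 70.6; 9 7 62.6; 12 5 79.6; 15 4 70.4; 18 8 76.1; 21 5 80.1; 24 6 77.6; 27 8 78.6; 30 8 77.2; 33 6 68.7; 36 8 76.0; 39 7 79.0;
```

View pics/s4.png

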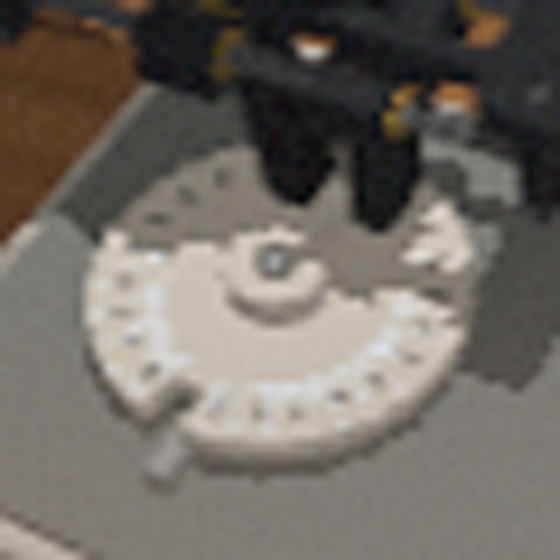

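The notch at (180,395) is about 4–5° short of the lug at (165,460). I'll push 4° more, back off the rib, rise and look closely with the wrist camera.

Call:
{"api": "move_arm", "payload": {
  "motion": [
    [-0.1,-2.4,0,0,0,-4,0.84],
    [-0.1,-2.4,0,0,0,-4,0.84],
    [-0.1,-0.5,0,0,0,-2,0.84],
    [0,1.5,0,0,0,0,0.84],
    [0,1.5,0,0,0,0,0.84]
  ]
}}

```text
clock: 7.5
tool_pos: [0.4893, -0.0401, 0.0852]
eef_rot: [0.065, 0.998, -0.001, 0.0]
contact_force: [0.0, -0.4, -0.4]
opening: 0.16
finger_force: 0.0
```

Call:
{"api": "move_arm", "payload": {
  "motion": [
    [0,0,-8,0,0,0,0.84],
    [0,0,-30,0,0,0,0.84],
    [0,0,-75,0,0,10,0.84],
    [0,0,-125,0,0,20,0.84],
    [0,0,-155,0,0,30,0.84]
  ]
}}

```text
clock: 8.12
tool_pos: [0.4896, -0.0394, 0.2429]
eef_rot: [0.323, 0.946, 0.001, 0.001]
contact_force: [-0.4, -0.1, 0.7]
opening: 0.161
finger_force: 0.0
```

Call:
{"api": "move_arm", "payload": {
  "motion": [
    [0,0,0,0,0,10,0.84],
    [0,0,0,0,0,20,0.84],
    [0,0,0,0,0,30,0.84],
    [0,0,0,0,0,40,0.84],
    [0,0,0,0,0,50,0.84]
  ]
}}

```text
clock: 8.75
tool_pos: [0.4889, -0.0397, 0.2407]
eef_rot: [0.693, 0.721, 0.0, -0.0]
contact_force: [-0.2, -0.0, -0.1]
opening: 0.16
finger_force: 0.0
```

Call:
{"api": "move_arm", "payload": {
  "motion": [
    [0,0,0,0,0,10,0.84],
    [0,0,0,0,0,20,0.84],
    [0,0,0,0,0,30,0.84],
    [0,0,0,0,0,40,0.84],
    [0,0,0,0,0,50,0.84]
  ]
}}

```text
clock: 9.38
tool_pos: [0.4889, -0.0395, 0.2407]
eef_rot: [0.933, 0.361, 0.0, -0.0]
contact_force: [0.7, 0.0, -0.7]
opening: 0.162
finger_force: 0.0
```

Call:
{"api": "move_arm", "payload": {
  "motion": [
    [0,0,0,0,0,10,0.84],
    [0,0,0,0,0,20,0.84],
    [0,0,0,0,0,30,0.84],
    [0,0,0,0,0,40,0.84],
    [0,0,0,0,0,50,0.84]
  ]
}}

```text
clock: 10.0
tool_pos: [0.489, -0.0394, 0.2406]
eef_rot: [0.998, -0.067, 0.0, -0.0]
contact_force: [0.4, 0.1, 0.1]
opening: 0.16
finger_force: 0.0
```

```bash
python3 m.py wrist w5.png
```

```text
[488.95048798 -39.37404165 240.62183133] [0.41961497 0.06273422 0.05791182] -1.7449381401512778
heading -7.684578505409761 azimuth 167.48274318588872 35.18585251301645
44 [220 215 243 243 251 230 220 244 244 244 243 219 244 208 103 207 209 193
 140 248 238 220 245 246 246 243 208 246 246 246 240 206 246 246 249 245
 219 246 249 247]
46 [226 226 243 243 250 229 217 244 244 244 233 221 244 223  99 209 211 185
 178 249 236 225 245 246 246 242 210 247 246 246 240 226 246 246 247 240
 212 246 250 248]
48 [239 236 243 243 251 241 239 244 244 244 240 235 244 234 137 208 211 164
 207 248 250 236 246 246 246 245 237 252 246 246 244 241 246 246 246 244
 233 246 250 247]
50 [242 243 243 243 250 244 243 243 244 244 244 244 244 241 139 208 211 158
 221 247 251 246 246 246 246 246 246 252 246 246 246 247 247 246 246 247
 246 246 250 246]
-54 36 80.1; -51 34 80.5; -48 35 80.2; -45 33 80.4; -42 36 80.6; -39 32 80.2; -36 36 80.7; -33 33 80.4; -30 36 80.6; -27 35 80.7; -24 36 80.8; -21 43 80.1; -18 28 61.4; -15 33 70.2; -12 31 70.4; -9 28 63.2; -6 36 79.8; -3 35 80.4; 0 34 80.6; 3 36 80.6; 6 33 80.6; 9 34 80.6; 12 36 80.4; 15 35 80.6; 18 35 80.8; 21 34 80.8; 24 35 80.8; 27 35 80.5; 30 34 80.6; 33 33 80.7; 36 34 80.5; 39 37 80.4;
```

View pics/w5.png

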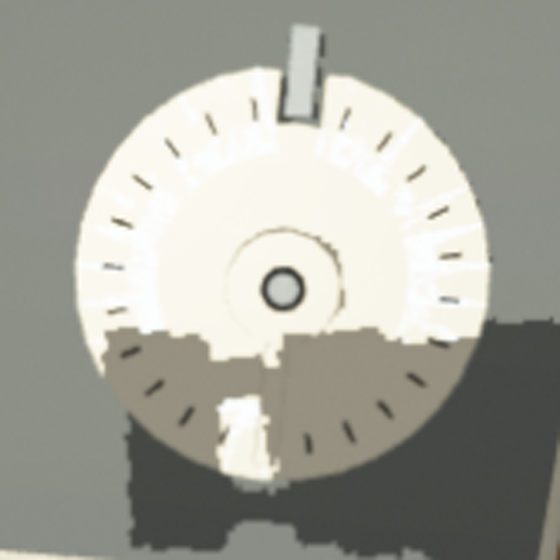

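The close view shows the lug (303,75) inside the notch, which spans about columns 277–324 near row 120. I'll measure the offset finely.

```bash
python3 - <<'E'
from h import *
s=snap('wrist');C=cloud(s);z=C[...,2];o=np.array([.5233,-.047])
d=np.hypot(C[...,0]-o[0],C[...,1]-o[1]);a=np.degrees(np.arctan2(C[...,1]-o[1],C[...,0]-o[0]))
m=(d>.045)&(d<.052)&(abs(a+13)<16)
for b in np.arange(-24,-2,.7):
    k=m&(abs(a-b)<.35);print(b.round(1),(np.median(z[k])*1e3).round(1),s['frame'][k].mean().round(),end=' | ')
L=(z>.067)&(z<.0745)&(d>.058)&(d<.065)&(abs(a+13)<10);print('\nlug outer',a[L].mean(),L.sum())
L=(z>.067)&(z<.0745)&(d>.045)&(d<.053)&(abs(a+13)<10);print('lug inner',a[L].mean(),L.sum())
P=np.zeros_like(m)
R=(z>.09)&(z<.096)&(d>.022)&(d<.046);v=C[R][:,:2]-o;print('rib dir-180',np.degrees(np.arctan2(v[:,1].mean(),v[:,0].mean()))-180,R.sum())
H=(z>.09)&(z<.096)&(d<.014);print('hub',C[H].mean(0))
# notch walls: edge angle of the disc top height on each side, offset from centre line = 6 mm
top=(z>.0785)&(d>.043)&(d<.053)
p=C[...,:2]-o
for t in np.arange(-18,-8,.5):
    u=np.radians(t);lat=(-p[...,0]*np.sin(u)+p[...,1]*np.cos(u))*1e3
    k=top&(abs(lat)<15)&(p[...,0]>0);l=lat[k];print(t,'top edges',np.percentile(l[l>0],1).round(1),np.percentile(l[l<0],99).round(1),end=' | ')
E
```

```text
-24.0 80.2 247.0 | -23.3 80.1 245.0 | -22.6 80.3 245.0 | -21.9 80.9 243.0 | -21.2 80.9 240.0 | -20.5 80.0 200.0 | -19.8 69.1 163.0 | -19.1 61.2 125.0 | -18.4 61.6 127.0 | -17.7 62.0 135.0 | -17.0 61.4 162.0 | -16.3 70.5 193.0 | -15.6 70.5 207.0 | -14.9 70.3 210.0 | -14.2 70.3 211.0 | -13.5 70.4 211.0 | -12.8 70.5 211.0 | -12.1 70.3 211.0 | -11.4 71.2 211.0 | -10.7 71.0 210.0 | -10.0 70.5 199.0 | -9.3 71.6 191.0 | -8.6 61.3 149.0 | -7.9 61.4 98.0 | -7.2 nan nan | -6.5 80.4 165.0 | -5.8 80.3 239.0 | -5.1 79.8 224.0 | -4.4 81.1 245.0 | -3.7 80.9 246.0 | -3.0 81.3 247.0 | -2.3 80.6 248.0 | 
lug outer -12.511908284367545 66
lug inner -12.8670965011054 63
rib dir-180 -12.900043909719415 177
hub [ 0.52348438 -0.04704812  0.09260528]
-18.0 top edges 9.6 -1.7 | -17.5 top edges 9.2 -2.2 | -17.0 top edges 8.8 -2.6 | -16.5 top edges 8.4 -3.0 | -16.0 top edges 8.0 -3.4 | -15.5 top edges 7.6 -3.8 | -15.0 top edges 7.2 -4.3 | -14.5 top edges 6.8 -4.7 | -14.0 top edges 6.4 -5.1 | -13.5 top edges 5.9 -5.5 | -13.0 top edges 5.5 -5.9 | -12.5 top edges 5.1 -6.3 | -12.0 top edges 4.7 -6.7 | -11.5 top edges 4.3 -7.1 | -11.0 top edges 3.8 -7.5 | -10.5 top edges 3.4 -7.9 | -10.0 top edges 3.0 -8.3 | -9.5 top edges 2.6 -8.7 | -9.0 top edges 2.1 -9.1 | -8.5 top edges 1.7 -9.5 |
  return _methods._mean(a, axis=axis, dtype=dtype,
  ret = ret.dtype.type(ret / rcount)
<stdin>:6: RuntimeWarning: Mean of empty slice.
```

Notch centre is -13.2° and lug -12.7°, so they're aligned well within the ±2.6° clearance. Now I'll shut the fingers and press on the hub.

Call:
{"api": "move_arm", "payload": {
  "motion": [
    [12,1,30,0,0,0,1],
    [25,2,70,0,0,0,1],
    [35,3,105,0,0,0,1],
    [35,3,130,0,0,0,1],
    [35,3,135,0,0,0,1]
  ]
}}

```text
clock: 10.72
tool_pos: [0.5225, -0.0469, 0.104]
eef_rot: [0.998, -0.063, -0.002, -0.0]
contact_force: [-0.4, 0.7, 0.5]
opening: 0.007
finger_force: 0.0
```

Call:
{"api": "move_arm", "payload": {
  "motion": [
    [0,0,0,0,0,0,1],
    [0,0,0,0,0,0,1],
    [0,0,4,0,0,0,1],
    [0,0,8,0,0,0,1],
    [0,0,10,0,0,0,1]
  ]
}}

```text
clock: 11.35
tool_pos: [0.5235, -0.0472, 0.095]
eef_rot: [0.998, -0.064, -0.0, 0.0]
contact_force: [0.4, 0.4, -0.1]
opening: 0.006
finger_force: 0.0
```

Call:
{"api": "move_arm", "payload": {
  "motion": [
    [0,0,2,0,0,0,1],
    [0,0,4,0,0,0,1],
    [0,0,6,0,0,0,1],
    [0,0,8,0,0,0,1],
    [0,0,10,0,0,0,1]
  ]
}}

```text
clock: 11.98
tool_pos: [0.5235, -0.0472, 0.0855]
eef_rot: [0.998, -0.064, 0.0, 0.0]
contact_force: [-1.6, 0.4, 4.9]
opening: 0.003
finger_force: 2.7
```

Call:
{"api": "move_arm", "payload": {
  "motion": [
    [0,0,2,0,0,0,1],
    [0,0,4,0,0,0,1],
    [0,0,5,0,0,0,1],
    [0,0,6,0,0,0,1],
    [0,0,6,0,0,0,1]
  ]
}}

```text
clock: 12.6
tool_pos: [0.5236, -0.0472, 0.0829]
eef_rot: [0.998, -0.064, 0.001, 0.0]
contact_force: [-7.5, 0.6, 38.5]
opening: 0.004
finger_force: 19.3
```

It bottomed at z = 82.9 mm with 38 N, which is the home height. I'll lift off and look.

Call:
{"api": "move_arm", "payload": {
  "motion": [
    [0,0,-5,0,0,0,1],
    [0,0,-20,0,0,0,1],
    [-10,0,-60,0,0,0,1],
    [-25,0,-110,0,0,0,1],
    [-35,0,-155,0,0,0,1]
  ]
}}

```text
clock: 13.22
tool_pos: [0.4881, -0.0427, 0.236]
eef_rot: [0.998, -0.064, -0.0, 0.0]
contact_force: [0.5, 0.2, -0.8]
opening: 0.008
finger_force: 0.0
```

Call:
{"api": "move_arm", "payload": {
  "motion": [
    [0,0,0,0,0,0,1],
    [0,0,0,0,0,0,1]
  ]
}}

```text
clock: 13.48
tool_pos: [0.4886, -0.0428, 0.234]
eef_rot: [0.998, -0.064, -0.0, 0.0]
contact_force: [-0.3, 0.4, -0.0]
opening: 0.005
finger_force: 0.0
```

```bash
python3 - <<'E'
from h import *
s=snap('wrist');C=cloud(s);z=C[...,2];d=np.hypot(C[...,0]-.5233,C[...,1]+.047);a=np.degrees(np.arctan2(C[...,1]+.047,C[...,0]-.5233))
print(r.get_state()['tool_pos'],r.get_state()['contact_force'])
f=lambda k:(np.median(z[k])*1e3).round(2)
print('hub',f((d<.014)&(d>.006)))
for b in range(-180,180,30):
    k=(d>.025)&(d<.053)&(abs(a-b)<12);print(b,f(k),end=' ')
print('lug',f((d>.058)&(d<.064)&(abs(a+12.7)<2)),'panel',f((d>.058)&(d<.064)&(abs(a-20)<15)))
save(s,'w6.png')
E
```

```text
[ 0.48835369 -0.04274753  0.23340064] [-0.42181993 -0.05624889  0.86826442]
hub 314.99
-180 264.23 -150 71.19 -120 319.91 -90 307.74 -60 70.39 -30 70.39 0 379.48 30 70.5 60 70.6 90 315.24 120 321.59 150 257.06 lug 70.5 panel 61.68
```

View pics/w6.png

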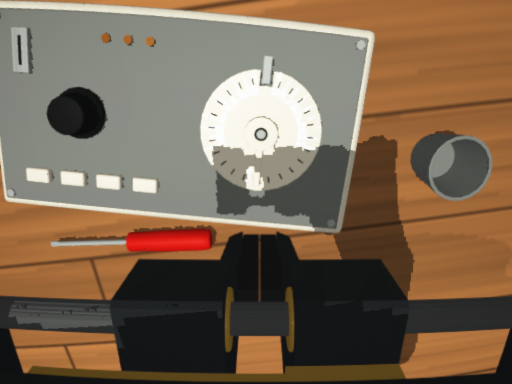

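The rose's top is now at 70.5 mm, level with the lug (266,70) and down 10 mm from 80.5. The knob, cup and screwdriver are undisturbed and the hand is clear.

```bash
python3 -c "
from h import *
print(finish_job())"
```

```text
the job is handed in; nothing more can be done
None
```

I turned the rose until its notch stood over the lug, to within about 0.5°, and pressed it fully home: its top dropped 10 mm, level with the lug. The hand finished clear at about 13.5 s with nothing else touched, and the job is handed in.

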